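# Lock the leaf press

### The job

Lock the leaf press on the table: push one of the two upright pins on the round steel disc with your fingertips to turn the disc until its slot lines up with the steel bar, then push the bar by its upright tab through the slot until it is fully home in the keeper on the far side of the disc. Do not lift the bar, leave the other things on the press and the table where they are, and finish clear of everything.

Things in the scene. Friction and masses are not known exactly. Their poses are not given: they have to be found in the camera images.
- press: Leaf press: two plywood boards with card between, 240 mm along its x, 340 mm along its y, top face 56 mm above the table. Fixed, but placed and turned afresh in every run. Origin: centre of its underside. The bar slides towards its +y along the line x = 0. Low bolts (12 mm) stand at the corners; three loose things stand on the board, at least 60 mm from the bar's line.
- strap_mid (a point): Top centre of the steel strap that bridges the bar just before the disc: 30 mm wide, 20 mm long (along y), top 23 mm above the press; press frame x 0, y 0. Behind it, from y -165 to -10 mm, runs the bar's channel: floor 3 mm above the board, two rails up to 11 mm, 30 mm wide in all.
- keeper_mid (a point): Top centre of the keeper, a steel bridge beyond the disc that takes the bar's nose: 38 mm wide, 20 mm long (along y), top 24 mm above the press; press frame x 0, y 120 mm.
- lock_disc (a joint): Angle of the slotted disc in rad, growing counter-clockwise seen from above. The slot is in line with the bar at 0 and equally at 3.14; it starts somewhere between 0.5 and 2.64 and can be turned either way. It stays where it is left; turning it takes 2 to 3 N at a pin.
- disc_mid (a point): Centre of the disc's top face, on its vertical axis; press frame x 0, y 60 mm, 18.5 mm above the press's top. Disc 80 mm across: two steel half-moons, between them a straight slot 20 mm wide along this point's y axis; the pins stand on its x axis. The bar enters if the slot is in line within about 5 degrees, and its tapered nose nudges the disc straight.
- pin_a (a point): Top centre of one upright pin on the disc: 10 mm across, standing 26 mm above the disc's top face (its top 44.5 mm above the press), 27 mm from the disc's axis, on the disc's +x side.
- pin_b (a point): Top centre of the other pin, the same, on the disc's -x side.
- lock_bar: Loose steel bar in the channel, 156 mm long, 14 x 14 mm, 0.2 to 0.4 kg, slides with 1 to 3 N. Origin: on its underside below the tab, 10 mm ahead of its rear end; y axis towards the nose. Start: origin at y -150 to -132 mm in the press's frame, 59 mm above the table. Fully home: tab against the strap, origin at y -16 mm.
- tab_top (a point): Top centre of the bar's upright tab, 45 mm above the bar's origin (48 mm above the press). The tab is 26 mm wide (across the bar), 12 mm thick (along it), and rises 31 mm above the bar. Push on its rear face, 6 mm behind this point; below it the bar's rear end sticks out 4 mm further, 17 mm above the press.
- bar_nose (a point): Centre of the bar's tapered front tip, 146 mm ahead of the bar's origin, 7 mm above its underside.
- stamp: Bystander: the turned wooden stamp (32 mm across, 45 mm tall) standing on the press. Origin: centre of its underside.
- cutter: Bystander: the ring-shaped aluminium clay cutter (42 mm across, 24 mm tall) standing on the press. Origin: centre of its underside.
- paint_jar: Bystander: the small white paint jar (34 mm across, 42 mm tall) standing on the press. Origin: centre of its underside.
- paper_tub: Bystander: the white paper tub (110 mm across, 95 mm tall) on the table to the left. Origin: centre of its underside.
- phone: Bystander: the black phone (148 x 72 x 9 mm) lying on the table to the left. Origin: centre of its underside.
- glue: Bystander: the white glue bottle (54 mm across, 125 mm tall) on the table to the right. Origin: centre of its underside.
- spoon: Bystander: the steel spoon (180 mm) lying on the table to the right.

How it is judged:
By the outcome, as a careful person would: the job done as asked, in the order asked, and still so for the second after the job is handed in, with the robot touching nothing.
It also fails if it takes over 51 s, if anything falls off the work surface, if the arm or the gripper's body presses on something with over 40 N, if the wrist force passes 120 N, or if a joint passes its speed limit or range.

### The arm

A 6-joint arm with a two-finger parallel gripper is mounted at the origin on the work surface. World frame = base frame: x ahead of the robot, y to its left, z up, the work surface at z = 0. Lengths are in m, angles in rad, forces in N, time in s.
With the tool pointing down it reaches from about 0.35 to 0.975 m from the base axis. Payload 4.9 kg.
Tool frame: the origin (TCP) lies at the very end of the fingers, on their centre line; the grasp point (between the pads) lies 19 mm behind it (manip.hold_point_z is the distance from the TCP to the grasp point, in m); z points along the fingers, x is the direction in which the jaws open and shut, and the axes are right-handed (so a half turn about z gives the same grasp; the last joint's range is limited). The gripper opens to 85 mm and grips with 20 to 120 N. Pads are 22 mm wide; open, the fingers measure 114 mm over their backs; the gripper's body (76 mm by 85 mm) begins 54 mm behind the grasp point. The pads swing forward as they close: fully open they stand 13 mm farther back than shut.
Start: joints at [-1.27, 0.053, 1.613, -0, 1.476, -0.119], TCP at [0.255, -0.571, 0.231] pointing down, gripper open.
Joint ranges: [-3.01, 3.01], [-1.01, 2.22], [0.06, 2.58], [-1.02, 4.17], [0.09, 2.62], [-3.14, 3.14]. Speed limits (rad/s): [2.57, 2.57, 3.14, 3.14, 3.14, 3.14].

### API

Orientations are given as a unit quaternion [w, x, y, z].
In Python, from plant import manip gives the robot as it stands.
- The arm moves only by the shell command python3 -m handwheel 'ROWS' [OPENING]. ROWS is JSON, a list of rows, each an object of numbers: "dx", "dy", "dz": the shift along the tool's x, y, z in m; "ax", "ay", "az": the turn, a rotation vector about the tool's x, y, z in rad. In form: [{"dx": .., "dy": .., "dz": .., "ax": .., "ay": .., "az": ..}, ...]. A call has 1 to 5 rows; each row is the pose to reach, as a shift and turn from the pose commanded when the call began, along the tool's axes at that moment; what a row does not reach only later rows make up. A row lasts 1/8 s, in which the tool goes at most 62.5 mm and 10.7 degrees, less where a joint would pass 70% of its speed; a pose out of reach is approached as far as the arm can. A call with a gripper value outside its range is refused whole. OPENING is the closure in counts, from 0 (fully open) to 255 (shut), set as the call begins (- or left out, the last holds). The fingers move at their own pace and stop on an object; the grip force is fixed at half the most. Time passes only in rows, so rows that repeat a pose let the fingers close. It gives the time, the measured TCP pose, the force and the opening at its end, in the units of the state.
- manip.state(): the state, without advancing time (a new reading comes with each control period).
- manip.grab_frame(name): name is "side" or "top"; returns a dict with "image" (384x512x3 uint8, blue, green, red), "z_map" (384x512 float32, m along the optical axis (not along the pixel's ray), 0 where there is no reading), "K" (3x3 intrinsics, pixels), "xyz" and "rotation" of the camera in the world. Camera axes: x right, y up, looking along -z (the intrinsics and any distortion apply to the point x, -y, -z); pixel columns grow to the right and rows downward; lengths in m; the calibration is good to about 2 mm. A picture is of the moment at which its call begins.
- manip.job_done(): hands the job in, once; it reports no verdict.
The state is a dict: "time": time; "joint_pos": joint angles; "joint_vel": joint speeds; "joint_efforts": joint torques, N m; "tool_pos": TCP position; "tool_rot": TCP orientation; "contact_force": force on the tool from outside, world axes, zero at the start; "ft_torque": the same for the moment, N m; "gripper_width": opening from 0.0 (shut) to 1.0 (fully open).
Only numpy, scipy, OpenCV 4.12 (cv2) and the standard library are available. Lean on these libraries where they do the work, as an engineer would, in place of code of your own. Each camera call takes 0.05 s, during which the arm holds its last target.

## Working session

There is one attempt and no reset: what is moved stays moved. The work goes in short steps, Python scripts to look and compute and a shell command to move; the robot and the scene stay as the last step left them, time stands still between calls to the robot, and variables do not carry over. Pictures are saved under pics/ and viewed, and the job is handed in when it is done.

```bash
ls; mkdir -p pics; cat > h.py <<'E'
import numpy as np, cv2
from plant import manip
def ray(f,u,v):
    K=np.array(f["K"]);R=np.array(f["rotation"])
    if R.shape!=(3,3):
        from scipy.spatial.transform import Rotation as Ro
        q=R; R=Ro.from_quat([q[1],q[2],q[3],q[0]]).as_matrix()
    d=np.array([(u-K[0,2])/K[0,0],-(v-K[1,2])/K[1,1],-1.0])
    return np.array(f["xyz"]),R@d
def onz(f,u,v,z):
    o,d=ray(f,u,v); return o+d*(z-o[2])/d[2]
def deep(f,u,v):
    o,d=ray(f,u,v); return o+d*f["z_map"][int(round(v)),int(round(u))]
def proj(f,p):
    o,_=ray(f,0,0);K=np.array(f["K"]);R=np.array(f["rotation"])
    if R.shape!=(3,3):
        from scipy.spatial.transform import Rotation as Ro
        q=R; R=Ro.from_quat([q[1],q[2],q[3],q[0]]).as_matrix()
    c=R.T@(np.array(p)-o); return K[0,0]*c[0]/-c[2]+K[0,2], K[1,1]*-c[1]/-c[2]+K[1,2]
E
python3 - <<'E'
from h import *
import pickle
for n in("top","side"):
    f=manip.grab_frame(n); cv2.imwrite(f"pics/{n}0.png",f["image"]); pickle.dump(f,open(f"{n}0.pkl","wb"))
    print(n,{k:(v if k not in("image","z_map") else v.shape) for k,v in f.items()})
print(manip.state())
E
```

```text
pics
top {'image': (384, 512, 3), 'z_map': (384, 512), 'K': array([[367.00734816,   0.        , 255.05090061],
       [  0.        , 367.00734816, 192.43614112],
       [  0.        ,   0.        ,   1.        ]]), 'xyz': array([0.40478156, 0.00192009, 1.16267014]), 'rotation': array([ 0.70684843,  0.05302332, -0.04060888, -0.70420504])}
side {'image': (384, 512, 3), 'z_map': (384, 512), 'K': array([[424.37533949,   0.        , 255.75775046],
       [  0.        , 424.37533949, 192.93119678],
       [  0.        ,   0.        ,   1.        ]]), 'xyz': array([0.27878954, 0.87216296, 0.6862964 ]), 'rotation': array([-0.12947406, -0.07150052,  0.47480158,  0.8675757 ])}
{'time': 0.1, 'joint_pos': array([-1.27001151e+00,  5.32783582e-02,  1.61416351e+00, -6.52004736e-06,
        1.47601377e+00, -1.19006846e-01]), 'joint_vel': array([ 7.39120950e-04,  4.38486362e-04, -4.24172321e-03,  4.37509621e-05,
       -1.82803998e-03, -4.98068949e-05]), 'joint_efforts': array([ 4.55633244e-04, -3.94904673e+01, -3.71362281e+01, -1.61089688e-04,
        3.90100060e-03, -1.00852574e-05]), 'tool_pos': array([ 0.25455602, -0.57018743,  0.23018963]), 'tool_rot': array([-5.93671204e-04,  8.38918816e-01, -5.44255779e-01, -7.17807803e-04]), 'contact_force': array([ 0.43249814, -0.33544198, -0.81772679]), 'ft_torque': array([-0.01524602,  0.00954776,  0.00554826]), 'gripper_width': 0.9982761356500798}
```

View pics/top0.png

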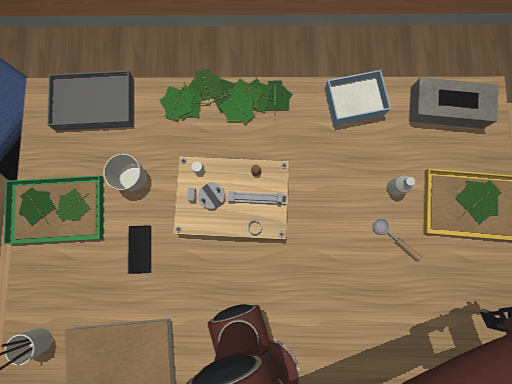

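View pics/side0.png

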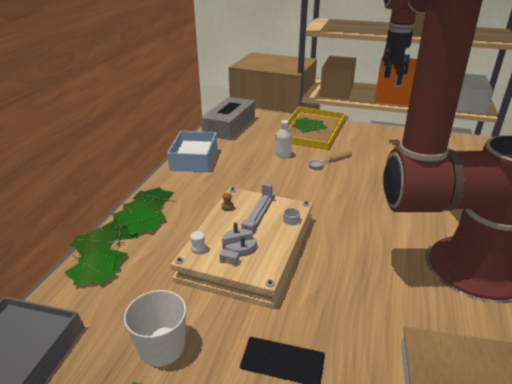

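```bash
python3 - <<'E'
from h import *
import pickle
f=pickle.load(open("top0.pkl","rb"))
im=f["image"][110:290,240:440]; cv2.imwrite("pics/crop0.png",cv2.resize(im,(800,720),interpolation=cv2.INTER_CUBIC)[:600])
im=f["image"][110:260,240:440]; cv2.imwrite("pics/crop0.png",cv2.resize(im,(800,600),interpolation=cv2.INTER_CUBIC))
E
python3 - <<'E'
from h import *
import pickle
f=pickle.load(open("top0.pkl","rb"))
im=f["image"][152:245,168:295]; cv2.imwrite("pics/crop1.png",cv2.resize(im,None,fx=6,fy=6,interpolation=cv2.INTER_CUBIC))
f=pickle.load(open("side0.pkl","rb"))
im=f["image"][175:275,175:305]; cv2.imwrite("pics/crop2.png",cv2.resize(im,None,fx=6,fy=6,interpolation=cv2.INTER_CUBIC))
E
```

```text
(no output)
```

View pics/crop1.png

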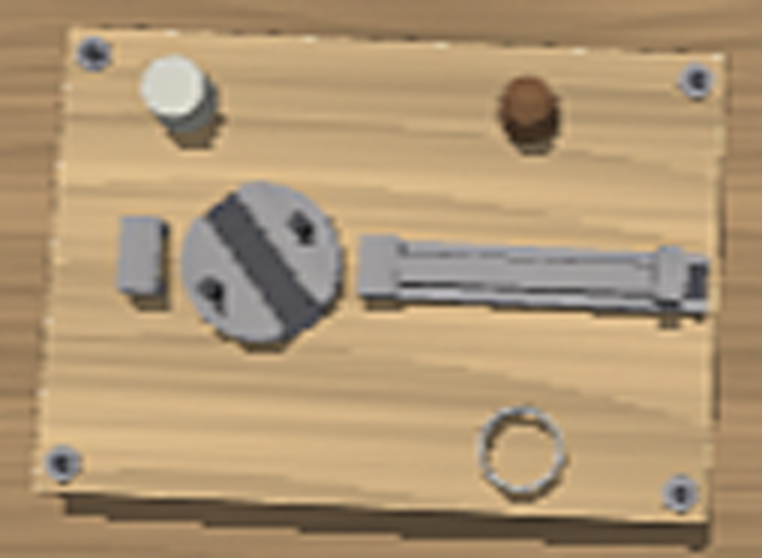

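View pics/crop2.png

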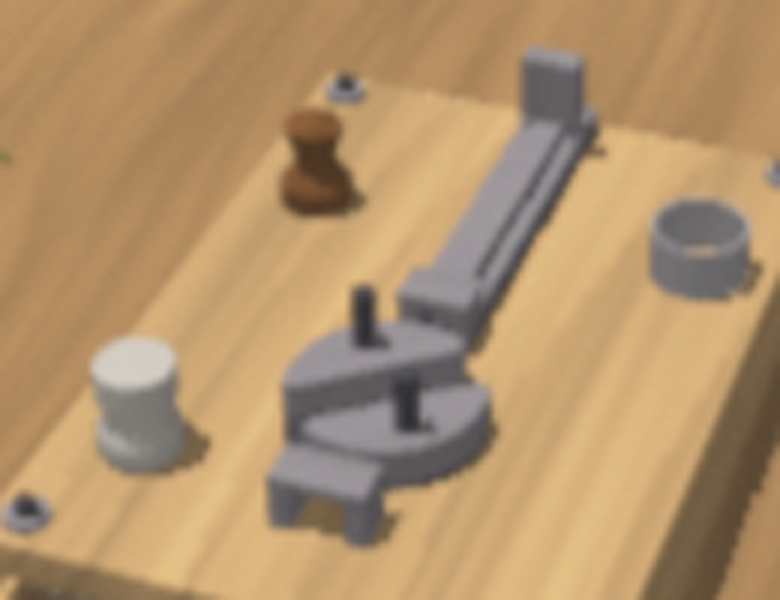

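```bash
python3 - <<'E'
from h import *
import pickle
f=pickle.load(open("top0.pkl","rb")); s=pickle.load(open("side0.pkl","rb"))
T=lambda c:((c[0]+.5)/6-.5+168,(c[1]+.5)/6-.5+152)
S=lambda c:((c[0]+.5)/6-.5+175,(c[1]+.5)/6-.5+175)
P=lambda c,z:onz(f,*T(c),z)
Q=lambda c,z:onz(s,*S(c),z)
# board mask
im=f["image"]; zm=f["z_map"]
H=np.zeros(zm.shape)
vv,uu=np.mgrid[152:245,165:295]
pts=np.array([deep(f,u,v) for u,v in zip(uu.ravel(),vv.ravel())]).reshape(vv.shape+(3,))
print("board z med",np.median(pts[...,2][pts[...,2]>.03]))
m=(pts[...,2]>.04).astype(np.uint8)
c=max(cv2.findContours(m,0,2)[0],key=cv2.contourArea)
r=cv2.minAreaRect(c); bx=cv2.boxPoints(r)+[165,152]
w=np.array([onz(f,*b,.056) for b in bx]); print("box",w[:,:2],"cen",w.mean(0),[np.linalg.norm(w[i]-w[i-1]) for i in range(4)])
c0=[P(x,.056) for x in((70,28),(724,55),(708,522),(35,490))]
print("corners",np.round(c0,4),np.mean(c0,0))
for x in((94,52),(696,80),(680,493),(62,463)): print("bolt",P(x,.068))
print("strap",P((379,270),.079),"keeper",P((142,254),.080))
print("disc",P((262,262),.0745))
# steel at disc height
m=((pts[...,2]>.066)&(pts[...,2]<.085))
vals=pts[m]; print(len(vals))
a,b=P((222,205),.0745),P((300,325),.0745); print("slot",a,b,np.degrees(np.arctan2(*(b-a)[[1,0]])))
print("pinA top-cam",P((302,226),.1),P((212,291),.1),"tab",P((670,272),.104))
print("side pins",Q((363,290),.1005),Q((405,377),.1005),"tab",Q((552,52),.104))
print("side keeper",Q((325,478),.08))
E
```

```text
board z med 0.05538794371765321
box [[ 0.42514623  0.26872203]
 [ 0.66640331  0.26632694]
 [ 0.65099653 -0.08336523]
 [ 0.41187072 -0.07126019]] cen [0.5386042  0.09510589 0.056     ] [np.float64(0.34024130750359965), np.float64(0.24126896946048804), np.float64(0.35003140332779237), np.float64(0.23943200533559772)]
corners [[ 0.6646  0.2569  0.056 ]
 [ 0.6508 -0.0798  0.056 ]
 [ 0.4134 -0.0702  0.056 ]
 [ 0.4277  0.2669  0.056 ]] [0.53913036 0.09344959 0.056     ]
bolt [0.64932686 0.24146135 0.068     ]
bolt [ 0.63518098 -0.06467681  0.068     ]
bolt [ 0.42744305 -0.05567368  0.068     ]
bolt [0.44086623 0.25098856 0.068     ]
strap [0.53656096 0.09366859 0.079     ] keeper [0.54412559 0.21171411 0.08      ]
disc [0.54096737 0.15257982 0.0745    ]
915
slot [0.56969308 0.17326155 0.0745    ] [0.50945901 0.13299481 0.0745    ] -146.23709754266025
pinA top-cam [0.55554661 0.12983838 0.1       ] [0.52348331 0.17314802 0.1       ] tab [ 0.53293935 -0.04941611  0.104     ]
side pins [0.55537655 0.13336387 0.1005    ] [0.52293985 0.17923792 0.1005    ] tab [ 0.53222337 -0.05169142  0.104     ]
side keeper [0.54058411 0.21843778 0.08      ]
```

The top view shows the press with its +y (keeper) towards the image's left, and the disc at about (211,196). The slot lies near world 35°, and the pins are at (218,189) and (203,200). The side view agrees to within about 5 mm. The press centre is about (0.538, 0.093) with yaw about -2.5°. The disc needs about +52° (CCW). I'll push the pin nearer the strap along press +y.

```bash
cat >> h.py <<'E'
from scipy.spatial.transform import Rotation as Ro
C=np.array([.538,.0933]); TH=np.radians(-2.55)
ex=np.array([np.cos(TH),np.sin(TH)]); ey=np.array([-np.sin(TH),np.cos(TH)])
def W(lx,ly,z): 
    p=C+ex*lx/1e3+ey*ly/1e3; return np.array([p[0],p[1],z])
def L(p): d=np.array(p[:2])-C; return d@ex*1e3,d@ey*1e3
def go(lx,ly,z):
    s=manip.state(); q=s["tool_rot"]; R=Ro.from_quat([q[1],q[2],q[3],q[0]])
    Rt=Ro.from_matrix(np.column_stack([[*ex,0],[*(-ey),0],[0,0,-1]]))
    d=R.inv().apply(W(lx,ly,z)-s["tool_pos"]); a=(R.inv()*Rt).as_rotvec()
    print("now local",np.round(L(s["tool_pos"]),1),"z",s["tool_pos"][2].round(4),"shift",d.round(4),"turn",a.round(4),"F",s["contact_force"].round(1),"t",s["time"],"j",s["joint_pos"].round(2))
E
python3 -c "
from h import *
go(24,8,.2)"
python3 -m handwheel '[{"dx":-0.487,"dy":-0.554,"dz":0.0,"az":-1.107},{"dx":-0.487,"dy":-0.554,"dz":0.0,"az":-1.107},{"dx":-0.487,"dy":-0.554,"dz":0.0,"az":-1.107},{"dx":-0.487,"dy":-0.554,"dz":0.0,"az":-1.107},{"dx":-0.487,"dy":-0.554,"dz":0.0,"az":-1.107}]' 255
python3 -c "
from h import *
go(24,8,.2)"
```

```text
now local [-253.6 -675.4] z 0.2302 shift [-0.4867 -0.5543  0.0312] turn [-0.0012  0.0015 -1.1065] F [ 0.4 -0.3 -0.8] t 0.1 j [-1.27  0.05  1.61 -0.    1.48 -0.12]
now local [-253.6 -675.4] z 0.2302 shift [-0.4867 -0.5543  0.0312] turn [-0.0012  0.0015 -1.1065] F [ 0.4 -0.3 -0.8] t 0.1 j [-1.27  0.05  1.61 -0.    1.48 -0.12]invalid input at $[0]: expected keys dx, dy, dz, ax, ay, az
```

```bash

python3 -m handwheel '[{"dx":-0.487,"dy":-0.554,"dz":0.0,"ax":0,"ay":0,"az":-1.107},{"dx":-0.487,"dy":-0.554,"dz":0.0,"ax":0,"ay":0,"az":-1.107},{"dx":-0.487,"dy":-0.554,"dz":0.0,"ax":0,"ay":0,"az":-1.107},{"dx":-0.487,"dy":-0.554,"dz":0.0,"ax":0,"ay":0,"az":-1.107},{"dx":-0.487,"dy":-0.554,"dz":0.0,"ax":0,"ay":0,"az":-1.107}]' 255
python3 -c "
from h import *
go(24,8,.2)"
```

```text
time: 0.72
tool_pos: [0.3852, -0.2846, 0.2309]
tool_rot: [-0.0, 0.995, -0.104, -0.0]
contact_force: [0.4, 0.2, 1.2]
gripper_width: 0.0
now local [-135.8 -384.3] z 0.2309 shift [ 0.0938 -0.4131  0.031 ] turn [-3.000e-04  1.000e-04 -1.634e-01] F [0.4 0.2 1.2] t 0.725 j [-0.79 -0.31  1.94  0.    1.51 -0.58]
```

```bash

python3 -m handwheel '[{"dx":0.09,"dy":-0.40,"dz":0.0,"ax":0,"ay":0,"az":-0.15},{"dx":0.09,"dy":-0.40,"dz":0.0,"ax":0,"ay":0,"az":-0.15},{"dx":0.09,"dy":-0.40,"dz":0.0,"ax":0,"ay":0,"az":-0.15},{"dx":0.09,"dy":-0.40,"dz":0.0,"ax":0,"ay":0,"az":-0.15},{"dx":0.09,"dy":-0.40,"dz":0.0,"ax":0,"ay":0,"az":-0.15}]'
python3 -c "
from h import *
go(24,8,.12)"
```

```text
time: 1.35
tool_pos: [0.5169, -0.0011, 0.231]
tool_rot: [0.0, 0.999, -0.032, -0.0]
contact_force: [0.7, 0.1, 0.5]
gripper_width: 0.0
now local [-16.9 -95.3] z 0.231 shift [ 0.0389 -0.104   0.111 ] turn [ 0.0002  0.     -0.0188] F [0.7 0.1 0.5] t 1.35 j [-0.15 -0.21  1.86 -0.    1.49 -0.08]
```

```bash

python3 -m handwheel '[{"dx":0.038,"dy":-0.10,"dz":0.0,"ax":0,"ay":0,"az":-0.019},{"dx":0.038,"dy":-0.10,"dz":0.05,"ax":0,"ay":0,"az":-0.019},{"dx":0.038,"dy":-0.10,"dz":0.10,"ax":0,"ay":0,"az":-0.019},{"dx":0.038,"dy":-0.10,"dz":0.10,"ax":0,"ay":0,"az":-0.019},{"dx":0.038,"dy":-0.10,"dz":0.10,"ax":0,"ay":0,"az":-0.019}]'
python3 - <<'E'
from h import *
go(24,6,.087)
import pickle
for n in("top","side"):
    f=manip.grab_frame(n); pickle.dump(f,open(n+"1.pkl","wb"))
    u,v=proj(f,manip.state()["tool_pos"]); print(n,u,v)
    a=f["image"][int(v)-50:int(v)+50,int(u)-65:int(u)+65]; print(int(u)-65,int(v)-50)
    cv2.imwrite(f"pics/{n}1.png",cv2.resize(a,None,fx=6,fy=6,interpolation=cv2.INTER_CUBIC))
E
```

```text
time: 1.98
tool_pos: [0.5616, 0.0938, 0.1329]
tool_rot: [-0.0, 1.0, -0.023, 0.001]
contact_force: [0.2, -0.4, 0.6]
gripper_width: 0.001
now local [23.6  1.5] z 0.1329 shift [ 0.0003 -0.0045  0.0459] turn [-0.0001 -0.0017 -0.0006] F [ 0.2 -0.4  0.6] t 1.975 j [ 0.03  0.    1.83 -0.    1.3   0.08]
top 229.25977193505585 185.17910801336942
164 135
side 237.34199479889037 200.92476115526802
172 150
```

View pics/side1.png

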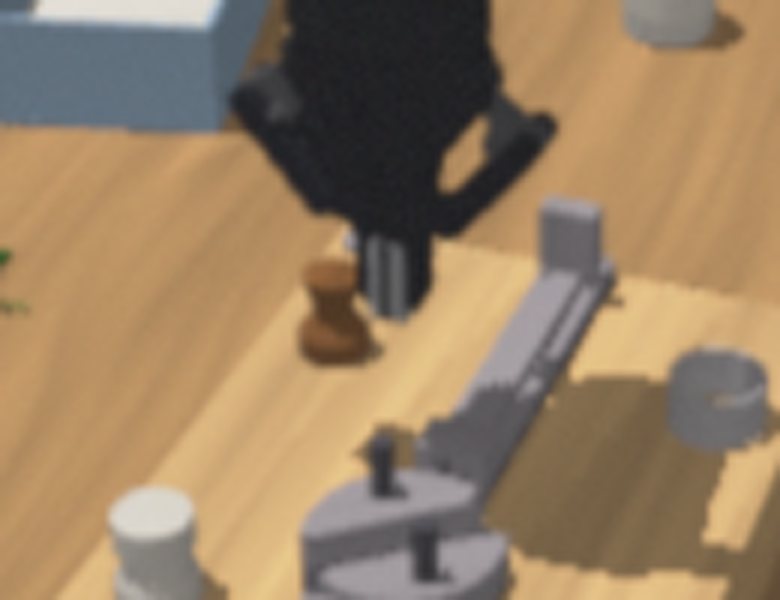

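View pics/top1.png

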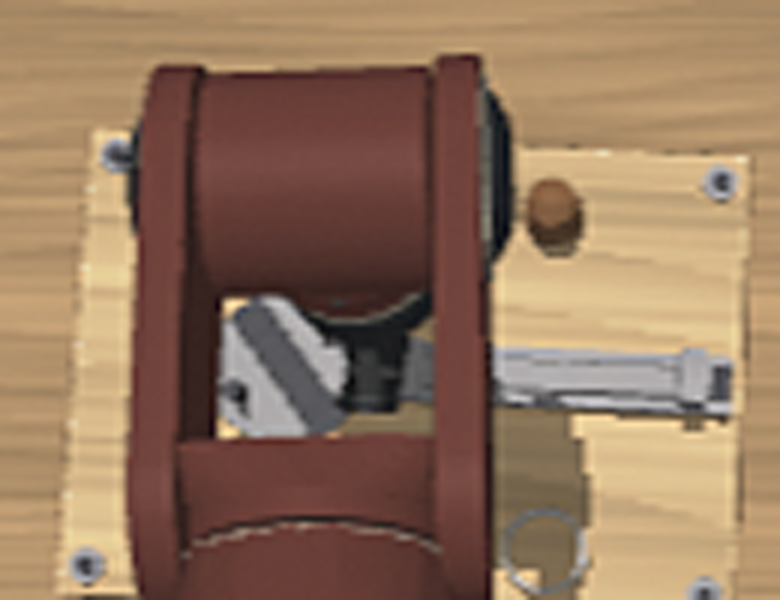

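The side view shows shut fingers about 27 mm wide, with the tip where the TCP projects. The pin near the strap is ahead of them at crop (382,440). Lowering now and starting the push.

```bash

python3 -m handwheel '[{"dx":0,"dy":0,"dz":0.046,"ax":0,"ay":0,"az":0},{"dx":0,"dy":0,"dz":0.046,"ax":0,"ay":0,"az":0},{"dx":0,"dy":-0.01,"dz":0.046,"ax":0,"ay":0,"az":0},{"dx":0,"dy":-0.015,"dz":0.046,"ax":0,"ay":0,"az":0},{"dx":0,"dy":-0.02,"dz":0.046,"ax":0,"ay":0,"az":0}]'
python3 -c "
from h import *
go(24,44,.087)"
python3 -m handwheel '[{"dx":0,"dy":-0.003,"dz":0,"ax":0,"ay":0,"az":0},{"dx":0,"dy":-0.006,"dz":0,"ax":0,"ay":0,"az":0},{"dx":0,"dy":-0.009,"dz":0,"ax":0,"ay":0,"az":0},{"dx":0,"dy":-0.012,"dz":0,"ax":0,"ay":0,"az":0},{"dx":0,"dy":-0.012,"dz":0,"ax":0,"ay":0,"az":0}]'
python3 -c "
from h import *
go(24,44,.087)
for n in('side',):
    f=manip.grab_frame(n); a=f['image'][165:275,175:305]
    cv2.imwrite('pics/side2.png',cv2.resize(a,None,fx=5,fy=5,interpolation=cv2.INTER_CUBIC))
"
```

```text
time: 2.7
tool_pos: [0.5628, 0.1148, 0.087]
tool_rot: [-0.0, 1.0, -0.022, 0.001]
contact_force: [-0.1, -0.3, -0.2]
gripper_width: 0.004
now local [23.8 22.6] z 0.087 shift [ 0.0002 -0.0214 -0.    ] turn [-0.0003 -0.0026  0.0005] F [-0.1 -0.3 -0.2] t 2.7 j [ 0.07  0.06  1.85 -0.    1.22  0.12]
time: 3.32
tool_pos: [0.5675, 0.1214, 0.087]
tool_rot: [0.005, 1.0, -0.022, 0.006]
contact_force: [13.8, -15.7, -5.3]
gripper_width: 0.003
now local [28.2 29.3] z 0.087 shift [-0.0042 -0.0147 -0.0002] turn [ 0.0092 -0.0132 -0.0002] F [ 13.8 -15.7  -5.3] t 3.325 j [ 0.09  0.07  1.84 -0.01  1.21  0.14]
```

View pics/side2.png

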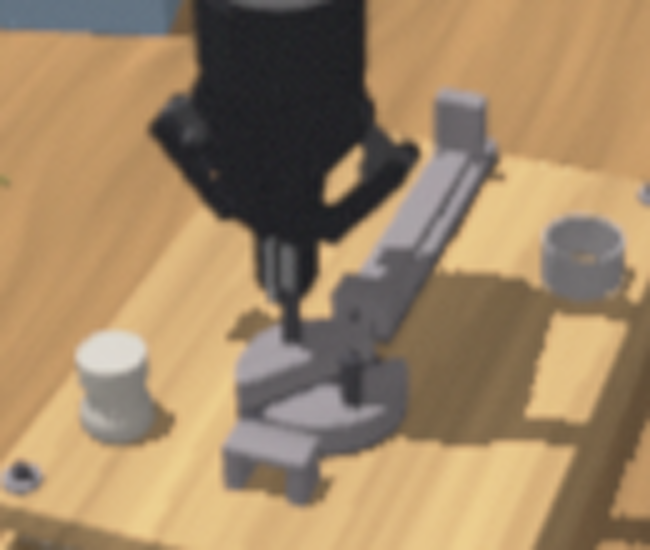

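The push jammed. The force on the tool is (13.8, -15.7) N, purely radial to the disc, because the pin grips the pad by friction. I'll back off, remeasure the pins and push along the arc's tangent with the finger face turned to it.

```bash

python3 -m handwheel '[{"dx":-0.002,"dy":0.012,"dz":0,"ax":0,"ay":0,"az":0},{"dx":-0.004,"dy":0.023,"dz":0,"ax":0,"ay":0,"az":0.15},{"dx":-0.004,"dy":0.023,"dz":0,"ax":0,"ay":0,"az":0.3},{"dx":-0.004,"dy":0.023,"dz":0,"ax":0,"ay":0,"az":0.45},{"dx":-0.004,"dy":0.023,"dz":0,"ax":0,"ay":0,"az":0.45}]'
python3 -c "
from h import *
go(14,24,.087)
for n in('side','top'):
    f=manip.grab_frame(n); a=f['image'][165:275,175:305]
    import pickle; pickle.dump(f,open(n+'3.pkl','wb'))
    cv2.imwrite(f'pics/{n}3.png',cv2.resize(a,None,fx=5,fy=5,interpolation=cv2.INTER_CUBIC))
"
```

```text
time: 4.0
tool_pos: [0.5568, 0.1035, 0.0851]
tool_rot: [-0.0, 0.97, -0.244, -0.0]
contact_force: [0.6, 0.5, -0.3]
gripper_width: -0.003
now local [18.4 11. ] z 0.0851 shift [-0.0096 -0.0098 -0.0018] turn [-2.000e-04  9.000e-04 -4.482e-01] F [ 0.6  0.5 -0.3] t 4.0 j [0.05 0.05 1.87 0.   1.22 0.54]
```

View pics/side3.png

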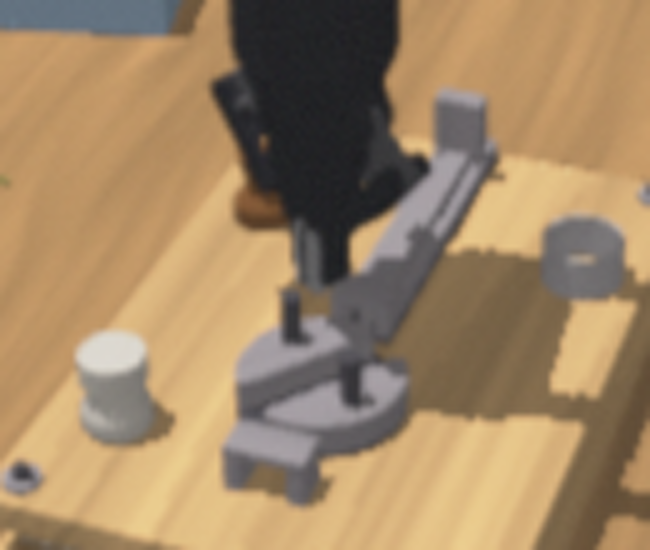

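View pics/top3.png

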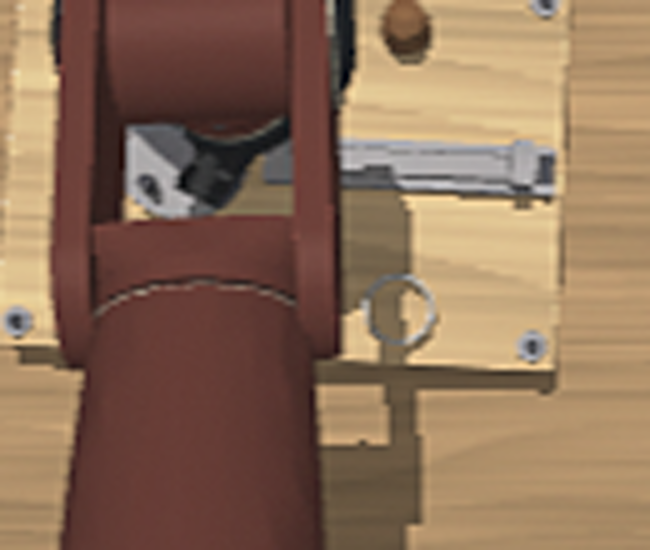

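```bash
python3 - <<'E'
from h import *
import pickle
s=pickle.load(open("side3.pkl","rb"))
S=lambda c:((c[0]+.5)/5-.5+175,(c[1]+.5)/5-.5+165)
for c in((290,292),(350,362)):
    p=onz(s,*S(c),.1005); print(p,L(p))
for c in((363,290),(405,377)):
    p=onz(s,(c[0]+.5)/6-.5+175,(c[1]+.5)/6-.5+175,.1005); print("old",p,L(p))
a=s["image"][205:260,215:270]; cv2.imwrite("pics/side3z.png",cv2.resize(a,None,fx=10,fy=10,interpolation=cv2.INTER_CUBIC))
E
```

```text
[0.56074969 0.13533463 0.1005    ] (np.float64(20.856991798104527), np.float64(43.005166609657806))
[0.51809993 0.17623419 0.1005    ] (np.float64(-23.570206238129753), np.float64(81.9666888061029))
old [0.55537655 0.13336387 0.1005    ] (np.float64(15.576848647219812), np.float64(40.797304411228545))
old [0.52293985 0.17923792 0.1005    ] (np.float64(-18.868716905866957), np.float64(85.18277582136528))
```

View pics/side3z.png

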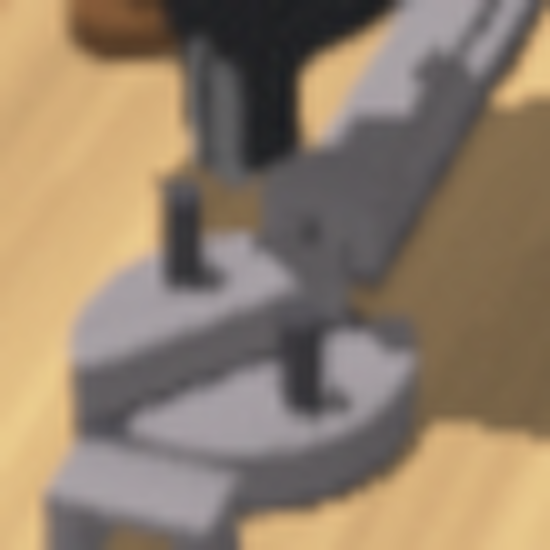

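```bash

python3 -m handwheel '[{"dx":-0.012,"dy":0,"dz":-0.002,"ax":0,"ay":0,"az":0},{"dx":-0.012,"dy":-0.009,"dz":-0.002,"ax":0,"ay":0,"az":0},{"dx":-0.012,"dy":-0.009,"dz":-0.002,"ax":0,"ay":0,"az":0}]'
python3 -m handwheel '[{"dx":0.0005,"dy":-0.004,"dz":0,"ax":0,"ay":0,"az":0},{"dx":0.001,"dy":-0.008,"dz":0,"ax":0,"ay":0,"az":0},{"dx":0.001,"dy":-0.012,"dz":0,"ax":0,"ay":0,"az":0},{"dx":0.0005,"dy":-0.016,"dz":0,"ax":0,"ay":0,"az":0},{"dx":0,"dy":-0.019,"dz":0,"ax":0,"ay":0,"az":0}]'
python3 -c "
from h import *
go(20,46,.087)
for n in('side',):
    f=manip.grab_frame(n); 
    import pickle; pickle.dump(f,open(n+'4.pkl','wb'))
    a=f['image'][205:260,215:270]; cv2.imwrite('pics/side4z.png',cv2.resize(a,None,fx=10,fy=10,interpolation=cv2.INTER_CUBIC))
"
```

```text
time: 4.47
tool_pos: [0.5512, 0.1177, 0.0875]
tool_rot: [-0.0, 0.97, -0.244, 0.0]
contact_force: [0.8, -0.4, -0.2]
gripper_width: 0.001
time: 5.1
tool_pos: [0.56, 0.1338, 0.0871]
tool_rot: [0.0, 0.97, -0.245, -0.0]
contact_force: [1.0, -3.6, -1.2]
gripper_width: -0.0
now local [20.2 41.4] z 0.0871 shift [-0.0022 -0.004   0.0001] turn [ 2.000e-04  2.000e-04 -4.501e-01] F [ 1.  -3.6 -1.2] t 5.1 j [ 0.11  0.07  1.85 -0.    1.23  0.6 ]
```

View pics/side4z.png

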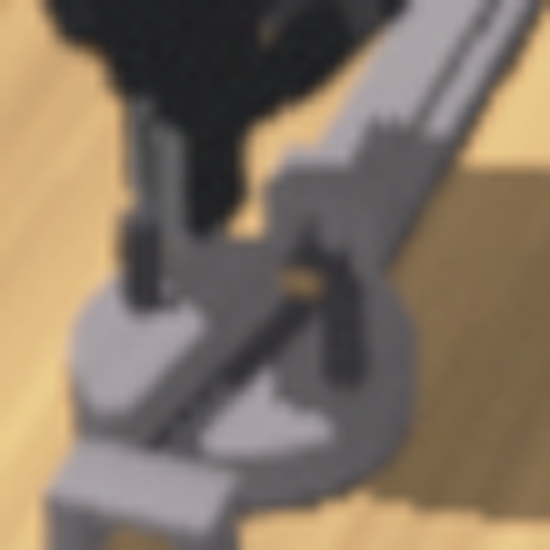

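```bash
python3 - <<'E'
from h import *
import pickle
s=pickle.load(open("side4.pkl","rb"))
S=lambda c:((c[0]+.5)/10-.5+215,(c[1]+.5)/10-.5+205)
def pr(n,a,b,z):
    p,q=[np.array(L(onz(s,*S(c),z))) for c in(a,b)]; d=p-q; print(n,p,q,np.linalg.norm(d),np.degrees(np.arctan2(d[1],d[0])))
pr("base",(147,305),(345,385),.0745)
pr("top",(140,218),(340,262),.1005)
# predicted pixels for aligned
for ph in(-20,-10,0):
  for sg in(1,-1):
    x=27*sg*np.cos(np.radians(ph));y=60+27*sg*np.sin(np.radians(ph))
    for z in(.0745,.1005):
        u,v=proj(s,W(x-1,y+1.5,z)); print(ph,sg,z,round((u-215)*10),round((v-205)*10))
E
```

```text
base [24.4986181  56.69767296] [-28.81807879  68.62260868] 54.63400277747056 -12.607411904615674
top [24.74003852 57.91853143] [-23.96361511  58.03134112] 48.703784269797225 -0.13271094208933096
-20 1 0.0745 150 289
-20 1 0.1005 147 200
-20 -1 0.0745 327 384
-20 -1 0.1005 326 293
-10 1 0.0745 138 300
-10 1 0.1005 134 210
-10 -1 0.0745 339 373
-10 -1 0.1005 338 282
0 1 0.0745 128 311
0 1 0.1005 124 221
0 -1 0.0745 348 361
0 -1 0.1005 347 270
```

About 10° remain by the pins' bases. Pushing the last 4.5 mm, then backing away to look.

```bash

python3 -m handwheel '[{"dx":-0.001,"dy":-0.002,"dz":0,"ax":0,"ay":0,"az":0},{"dx":-0.002,"dy":-0.0045,"dz":0,"ax":0,"ay":0,"az":0},{"dx":-0.002,"dy":-0.0045,"dz":0,"ax":0,"ay":0,"az":0}]'
python3 -m handwheel '[{"dx":0,"dy":0.01,"dz":0,"ax":0,"ay":0,"az":0},{"dx":0,"dy":0.02,"dz":-0.03,"ax":0,"ay":0,"az":0},{"dx":0,"dy":0.02,"dz":-0.06,"ax":0,"ay":0,"az":-0.1},{"dx":0.02,"dy":0.06,"dz":-0.06,"ax":0,"ay":0,"az":-0.3},{"dx":0.05,"dy":0.11,"dz":-0.06,"ax":0,"ay":0,"az":-0.45}]'
python3 -c "
from h import *
go(0,-175,.15)"

```

```text
time: 5.52
tool_pos: [0.5602, 0.1391, 0.0873]
tool_rot: [-0.0, 0.97, -0.245, -0.0]
contact_force: [-0.1, -1.1, -0.4]
gripper_width: -0.001
time: 6.15
tool_pos: [0.5522, 0.0178, 0.1484]
tool_rot: [-0.001, 1.0, -0.018, 0.001]
contact_force: [0.8, 0.2, -0.9]
gripper_width: -0.001
now local [ 17.6 -74.8] z 0.1484 shift [-0.0184  0.1001 -0.0018] turn [-0.0011 -0.0021  0.0081] F [ 0.8  0.2 -0.9] t 6.15 j [-0.1  -0.06  1.86  0.    1.33 -0.07]
```

```bash

python3 -m handwheel '[{"dx":-0.018,"dy":0.1,"dz":0,"ax":0,"ay":0,"az":0.01},{"dx":-0.018,"dy":0.1,"dz":0,"ax":0,"ay":0,"az":0.01},{"dx":-0.018,"dy":0.1,"dz":0,"ax":0,"ay":0,"az":0.01},{"dx":-0.018,"dy":0.1,"dz":0,"ax":0,"ay":0,"az":0.01}]'
python3 - <<'E'
from h import *
import pickle
go(0,-178,.087)
f=manip.grab_frame("top"); pickle.dump(f,open("top5.pkl","wb"))
cv2.imwrite("pics/top5.png",cv2.resize(f["image"][152:245,168:295],None,fx=6,fy=6,interpolation=cv2.INTER_CUBIC))
f=manip.grab_frame("side"); pickle.dump(f,open("side5.pkl","wb"))
cv2.imwrite("pics/side5.png",cv2.resize(f["image"][175:275,175:305],None,fx=6,fy=6,interpolation=cv2.INTER_CUBIC))
E
```

```text
time: 6.65
tool_pos: [0.5297, -0.0807, 0.1475]
tool_rot: [-0.0, 1.0, -0.027, 0.0]
contact_force: [0.5, 0.1, 0.9]
gripper_width: 0.002
now local [  -0.5 -174.2] z 0.1475 shift [0.0005 0.0039 0.0605] turn [-0.0009 -0.0005 -0.0103] F [0.5 0.1 0.9] t 6.65 j [-0.29 -0.09  1.9   0.    1.33 -0.24]
```

View pics/top5.png

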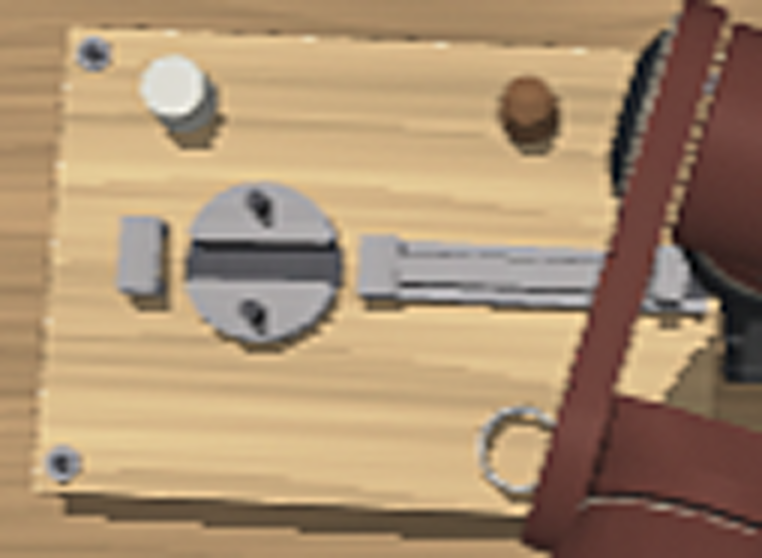

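View pics/side5.png

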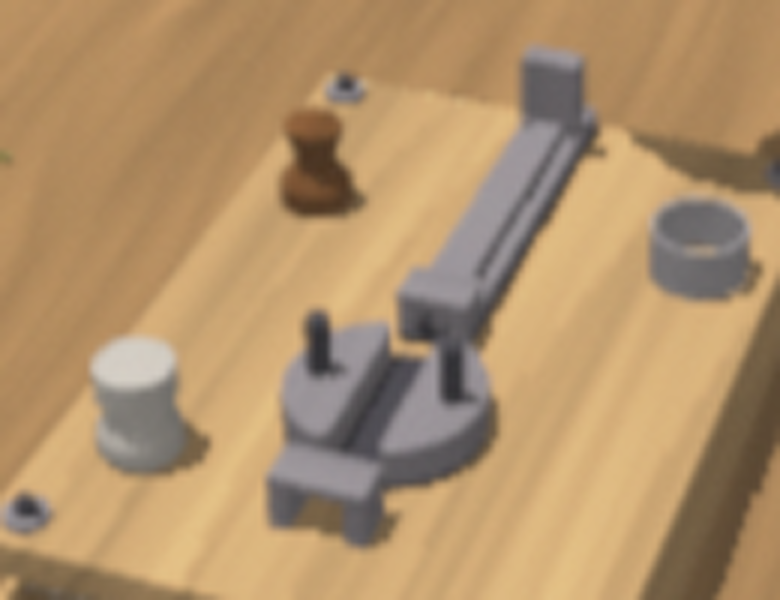

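```bash
python3 - <<'E'
from h import *
import pickle
f=pickle.load(open("top5.pkl","rb")); g=cv2.cvtColor(f["image"],cv2.COLOR_BGR2GRAY).astype(float)
b=g[152:245,168:295]; print(b[38:48,28:60:3].astype(int))
# slot: per-column gradient edges
up=cv2.resize(b,None,fx=6,fy=6,interpolation=cv2.INTER_CUBIC)
T=lambda c:((c[0]+.5)/6-.5+168,(c[1]+.5)/6-.5+152)
cols=range(205,330,3); Cc=[]
for c in cols:
    col=np.clip(150-up[225:300,c],0,70); 
    r=np.arange(225,300); Cc.append((col*r).sum()/col.sum())
k=np.polyfit(list(cols),Cc,1); print("slot centre slope deg img",np.degrees(np.arctan(k[0])))
p,q=[onz(f,*T((c,np.polyval(k,c))),.0745 if 0 else .065) for c in(205,327)]
print(L(p),L(q),np.degrees(np.arctan2(*( (p-q)[[0,1]]))), "want",-np.degrees(TH))
# pins: centroid dark
for (x,y) in((260,206),(255,315)):
    w=up[y-22:y+22,x-20:x+20]; m=np.clip(95-w,0,None); yy,xx=np.mgrid[y-22:y+22,x-20:x+20]; print("pin",(m*xx).sum()/m.sum(),(m*yy).sum()/m.sum())
E
```

```text
[[147 179 169 170 171 176 173 173 174 154 198]
 [153 183 175 175 176 175 176 176 176 138 202]
 [153 157  48  53  52  82  90  90 104  45 200]
 [153 136  42  42  41  39  38  39  36  32 197]
 [156 115  93  92  92  92  94  94  92  88 202]
 [139  78  90  87  89  90  90  90  88  86 205]
 [148  81  87  85  88  88  89  90  86  87 190]
 [143  79  84  83  84  85  86  86  83  85 189]
 [141 104 133 106 109 109 109  87  84  81 191]
 [142 178 176 176 177 177 176 178 180  95 183]]
slot centre slope deg img 1.599193257469186
(np.float64(2.170903283721255), np.float64(89.60692019958717)) (np.float64(3.3511875704135776), np.float64(27.994355786545114)) 1.4525446597360812 want 2.55
pin 261.67355992406357 208.11470707839837
pin 256.39997391367274 316.2237194601318
```

The top view shows the slot at about 1.5–2.8° in the press-aligned image sense, against 2.55° for the bar's line, so it is aligned within about 1°. Bystanders have not moved. Now behind the tab.

```bash

python3 -m handwheel '[{"dx":0.0005,"dy":0.004,"dz":0,"ax":0,"ay":0,"az":-0.01},{"dx":0.0005,"dy":0.004,"dz":0.03,"ax":0,"ay":0,"az":-0.01},{"dx":0.0005,"dy":0.004,"dz":0.06,"ax":0,"ay":0,"az":-0.01},{"dx":0.0005,"dy":0.004,"dz":0.06,"ax":0,"ay":0,"az":-0.01}]'
python3 -c "
from h import *
go(0,-33,.087)
f=manip.grab_frame('side'); cv2.imwrite('pics/side6.png',cv2.resize(f['image'][140:270,175:325],None,fx=4.5,fy=4.5,interpolation=cv2.INTER_CUBIC))"
```

```text
time: 7.25
tool_pos: [0.528, -0.0839, 0.0845]
tool_rot: [-0.001, 1.0, -0.022, -0.003]
contact_force: [-0.6, -0.4, 0.3]
gripper_width: -0.0
now local [  -2.1 -177.5] z 0.0845 shift [ 0.0023 -0.1445 -0.0023] turn [-0.0016  0.0059  0.0013] F [-0.6 -0.4  0.3] t 7.25 j [-0.3  -0.02  1.94  0.    1.22 -0.25]
```

View pics/side6.png

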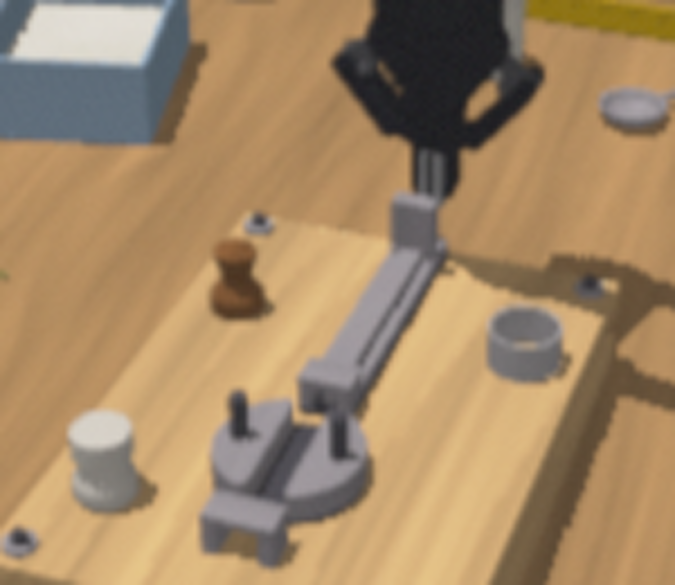

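The fingers stand squarely behind the tab (crop (432,190)) and clear of it. Pushing.

```bash

python3 -m handwheel '[{"dx":0.001,"dy":-0.008,"dz":-0.001,"ax":0,"ay":0,"az":0},{"dx":0.001,"dy":-0.016,"dz":-0.001,"ax":0,"ay":0,"az":0},{"dx":0.001,"dy":-0.024,"dz":-0.001,"ax":0,"ay":0,"az":0},{"dx":0.001,"dy":-0.032,"dz":-0.001,"ax":0,"ay":0,"az":0},{"dx":0.001,"dy":-0.040,"dz":-0.001,"ax":0,"ay":0,"az":0}]'
python3 -c "
from h import *
go(0,-33,.087)"
```

```text
time: 7.92
tool_pos: [0.5332, -0.045, 0.0889]
tool_rot: [0.0, 1.0, -0.022, 0.001]
contact_force: [-1.5, -2.9, 2.8]
gripper_width: -0.004
now local [   1.4 -138.4] z 0.0889 shift [-0.0014 -0.1054  0.0018] turn [ 0.0007 -0.0011  0.    ] F [-1.5 -2.9  2.8] t 7.925 j [-0.22 -0.03  1.94 -0.    1.23 -0.18]
```

```bash

python3 -m handwheel '[{"dx":0,"dy":-0.006,"dz":0.001,"ax":0,"ay":0,"az":0},{"dx":0,"dy":-0.012,"dz":0.001,"ax":0,"ay":0,"az":0},{"dx":-0.001,"dy":-0.018,"dz":0.001,"ax":0,"ay":0,"az":0},{"dx":-0.001,"dy":-0.024,"dz":0.001,"ax":0,"ay":0,"az":0},{"dx":-0.001,"dy":-0.030,"dz":0.001,"ax":0,"ay":0,"az":0}]'
python3 -c "
from h import *
go(0,-33,.087)
f=manip.grab_frame('side'); cv2.imwrite('pics/side7.png',cv2.resize(f['image'][140:270,175:325],None,fx=4.5,fy=4.5,interpolation=cv2.INTER_CUBIC))"
```

```text
time: 8.55
tool_pos: [0.5331, -0.0148, 0.0872]
tool_rot: [-0.0, 1.0, -0.022, 0.0]
contact_force: [1.1, -3.0, 0.6]
gripper_width: 0.001
now local [  -0.  -108.2] z 0.0872 shift [ 0.     -0.0752  0.0002] turn [-0. -0. -0.] F [ 1.1 -3.   0.6] t 8.55 j [-0.17 -0.03  1.95  0.    1.22 -0.12]
```

View pics/side7.png

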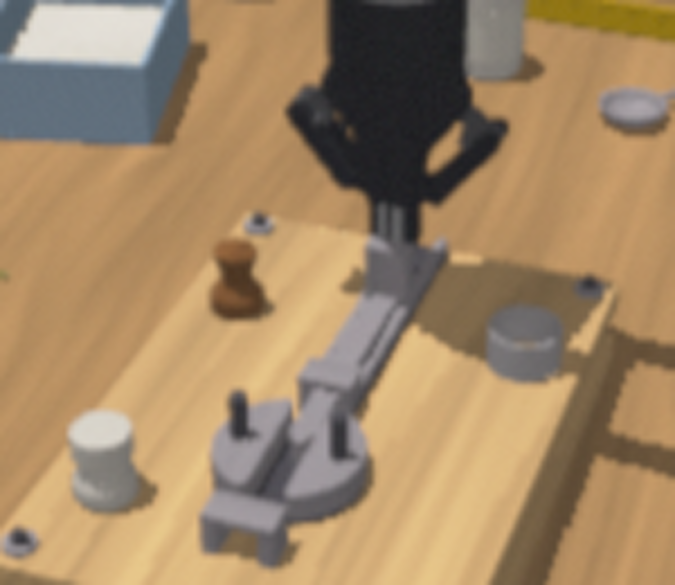

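The nose has entered the slot at crop (310,415) with 3 N of push. Continuing.

```bash

python3 -m handwheel '[{"dx":0,"dy":-0.006,"dz":0,"ax":0,"ay":0,"az":0},{"dx":0,"dy":-0.012,"dz":0,"ax":0,"ay":0,"az":0},{"dx":0,"dy":-0.018,"dz":0,"ax":0,"ay":0,"az":0},{"dx":0,"dy":-0.024,"dz":0,"ax":0,"ay":0,"az":0},{"dx":0,"dy":-0.030,"dz":0,"ax":0,"ay":0,"az":0}]'
python3 -m handwheel '[{"dx":0,"dy":-0.006,"dz":0,"ax":0,"ay":0,"az":0},{"dx":0,"dy":-0.012,"dz":0,"ax":0,"ay":0,"az":0},{"dx":0,"dy":-0.018,"dz":0,"ax":0,"ay":0,"az":0},{"dx":0,"dy":-0.024,"dz":0,"ax":0,"ay":0,"az":0},{"dx":0,"dy":-0.030,"dz":0,"ax":0,"ay":0,"az":0}]'
python3 -c "
from h import *
go(0,-33,.087)"
```

```text
time: 9.22
tool_pos: [0.5343, 0.0153, 0.0871]
tool_rot: [-0.0, 1.0, -0.022, -0.0]
contact_force: [-0.3, -2.8, 0.5]
gripper_width: -0.001
time: 9.85
tool_pos: [0.5358, 0.0452, 0.0873]
tool_rot: [0.0, 1.0, -0.022, -0.0]
contact_force: [0.4, -1.8, 1.3]
gripper_width: 0.001
now local [ -0.  -48.2] z 0.0873 shift [ 0.     -0.0152  0.0003] turn [0.     0.0001 0.    ] F [ 0.4 -1.8  1.3] t 9.85 j [-0.05 -0.02  1.94 -0.    1.22 -0.01]
```

```bash

python3 -m handwheel '[{"dx":0,"dy":-0.004,"dz":0,"ax":0,"ay":0,"az":0},{"dx":0,"dy":-0.007,"dz":0,"ax":0,"ay":0,"az":0},{"dx":0,"dy":-0.010,"dz":0,"ax":0,"ay":0,"az":0},{"dx":0,"dy":-0.012,"dz":0,"ax":0,"ay":0,"az":0},{"dx":0,"dy":-0.014,"dz":0,"ax":0,"ay":0,"az":0}]'
python3 -m handwheel '[{"dx":0,"dy":-0.001,"dz":0,"ax":0,"ay":0,"az":0},{"dx":0,"dy":-0.002,"dz":0,"ax":0,"ay":0,"az":0},{"dx":0,"dy":-0.002,"dz":0,"ax":0,"ay":0,"az":0}]'
python3 -c "
from h import *
go(0,-33,.087)
f=manip.grab_frame('side'); cv2.imwrite('pics/side8.png',cv2.resize(f['image'][140:270,175:325],None,fx=4.5,fy=4.5,interpolation=cv2.INTER_CUBIC))"
```

```text
time: 10.48
tool_pos: [0.5364, 0.0589, 0.0873]
tool_rot: [-0.0, 1.0, -0.022, -0.0]
contact_force: [1.4, -2.2, 0.7]
gripper_width: 0.001
time: 10.85
tool_pos: [0.5365, 0.0609, 0.0872]
tool_rot: [-0.0, 1.0, -0.022, -0.0]
contact_force: [-0.0, -2.0, 0.2]
gripper_width: 0.001
now local [ -0.1 -32.4] z 0.0872 shift [0.0001 0.0006 0.0002] turn [-0.0003  0.0001  0.    ] F [-0.  -2.   0.2] t 10.85 j [-0.02 -0.01  1.93  0.    1.22  0.02]
```

View pics/side8.png

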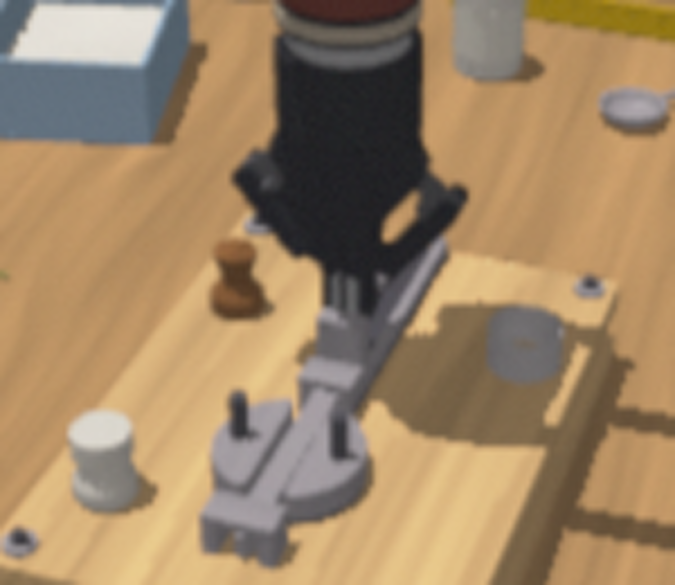

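The bar's nose is in the keeper at (245,540), but no stop force yet. Small steps until it seats.

```bash

python3 -m handwheel '[{"dx":0,"dy":-0.001,"dz":0,"ax":0,"ay":0,"az":0},{"dx":0,"dy":-0.002,"dz":0,"ax":0,"ay":0,"az":0},{"dx":0,"dy":-0.002,"dz":0,"ax":0,"ay":0,"az":0}]'
python3 -m handwheel '[{"dx":0,"dy":-0.001,"dz":0,"ax":0,"ay":0,"az":0},{"dx":0,"dy":-0.002,"dz":0,"ax":0,"ay":0,"az":0},{"dx":0,"dy":-0.002,"dz":0,"ax":0,"ay":0,"az":0}]'
```

```text
time: 11.28
tool_pos: [0.5366, 0.0613, 0.0873]
tool_rot: [0.002, 1.0, -0.022, -0.0]
contact_force: [-0.6, -7.3, 1.7]
gripper_width: -0.0
time: 11.65
tool_pos: [0.5366, 0.0614, 0.0873]
tool_rot: [0.004, 1.0, -0.022, -0.0]
contact_force: [-1.6, -14.6, 1.4]
gripper_width: -0.006
```

It is against a hard stop: 14.6 N with no further travel, at local y -32 against about -33 expected. Backing off and up, then looking.

```bash

python3 -m handwheel '[{"dx":0,"dy":0.010,"dz":0,"ax":0,"ay":0,"az":0},{"dx":0,"dy":0.022,"dz":0,"ax":0,"ay":0,"az":0},{"dx":0,"dy":0.022,"dz":-0.05,"ax":0,"ay":0,"az":0},{"dx":0,"dy":0.04,"dz":-0.10,"ax":0,"ay":0,"az":0},{"dx":0,"dy":0.10,"dz":-0.13,"ax":0,"ay":0,"az":0}]'
python3 -m handwheel '[{"dx":0,"dy":0.06,"dz":-0.02,"ax":0,"ay":0,"az":0},{"dx":0,"dy":0.12,"dz":-0.02,"ax":0,"ay":0,"az":0},{"dx":0,"dy":0.18,"dz":-0.02,"ax":0,"ay":0,"az":0},{"dx":0,"dy":0.22,"dz":-0.02,"ax":0,"ay":0,"az":0},{"dx":0,"dy":0.22,"dz":-0.02,"ax":0,"ay":0,"az":0}]'
python3 - <<'E'
from h import *
import pickle
go(0,-33,.087)
T=lambda c:((c[0]+.5)/6-.5+168,(c[1]+.5)/6-.5+152)
f=manip.grab_frame("top"); cv2.imwrite("pics/top9.png",cv2.resize(f["image"][152:245,168:295],None,fx=6,fy=6,interpolation=cv2.INTER_CUBIC)); cv2.imwrite("pics/top9f.png",f["image"])
pickle.dump(f,open("top9.pkl","wb"))
f=manip.grab_frame("side"); pickle.dump(f,open("side9.pkl","wb"))
cv2.imwrite("pics/side9.png",cv2.resize(f["image"][175:275,175:305],None,fx=6,fy=6,interpolation=cv2.INTER_CUBIC))
E
```

```text
time: 12.28
tool_pos: [0.5337, -0.0306, 0.2188]
tool_rot: [-0.0, 1.0, -0.02, 0.003]
contact_force: [0.5, -0.7, -0.1]
gripper_width: 0.0
time: 12.9
tool_pos: [0.5221, -0.2533, 0.2349]
tool_rot: [-0.0, 1.0, -0.024, -0.0]
contact_force: [0.3, 1.3, -0.6]
gripper_width: 0.0
now local [  -0.5 -347. ] z 0.2349 shift [-0.0008 -0.3139  0.1482] turn [-0.0007  0.0001 -0.004 ] F [ 0.3  1.3 -0.6] t 12.9 j [-0.58 -0.06  1.71  0.    1.48 -0.53]
```

View pics/top9.png

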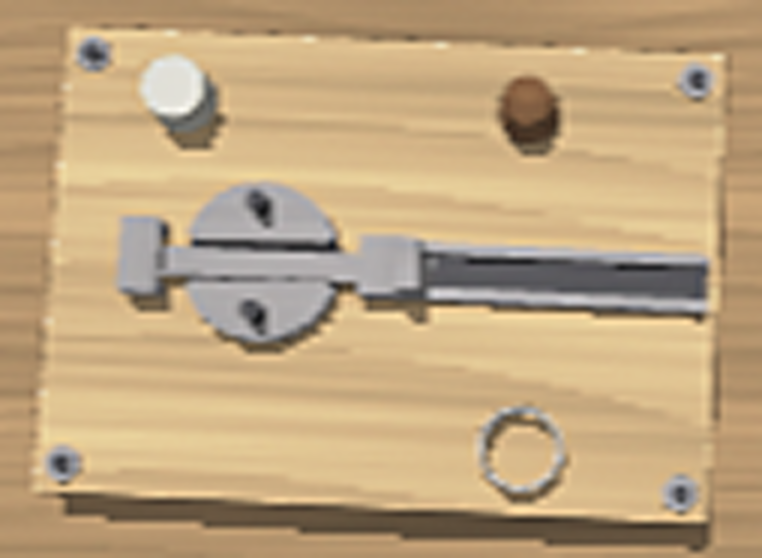

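View pics/side9.png

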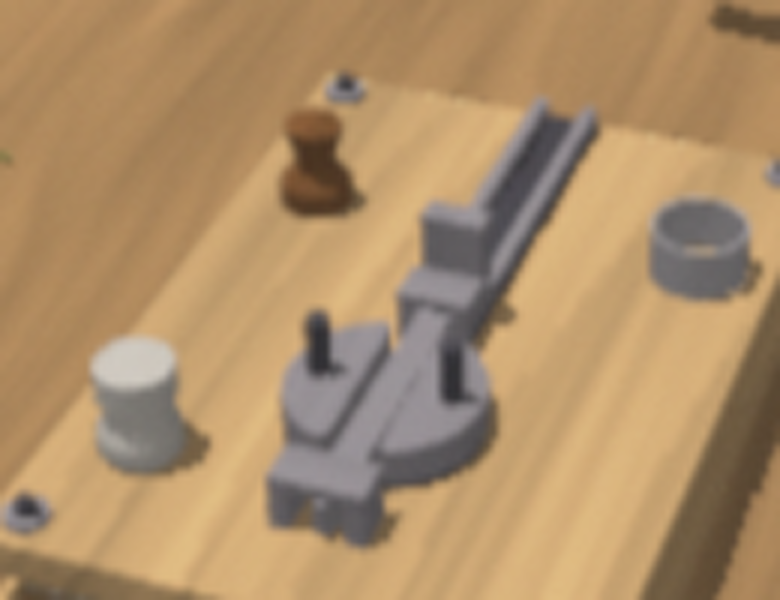

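View pics/top9f.png

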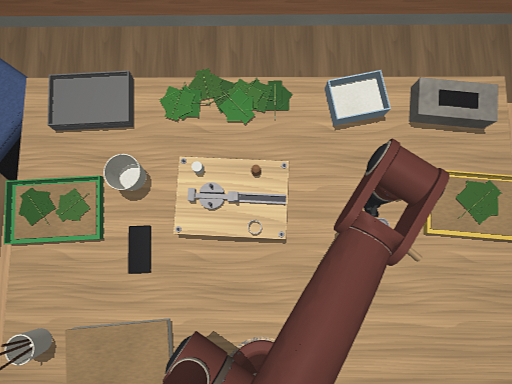

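```bash
python3 - <<'E'
from h import *
import pickle
f=pickle.load(open("side9.pkl","rb")); cv2.imwrite("pics/side9f.png",f["image"])
p=onz(f,(457+.5)/6-.5+175,(207+.5)/6-.5+175,.104); print("tab",L(p))
t=pickle.load(open("top9.pkl","rb")); a=pickle.load(open("top0.pkl","rb"))
d=cv2.absdiff(t["image"],a["image"]).max(2)
for n,(u,v) in dict(jar=(197,167),stamp=(256,170),cutter=(255,228),phone=(140,250),tub=(125,175)).items(): print(n,d[v-12:v+12,u-12:u+12].max())
E
```

```text
tab (np.float64(-1.0207023469863103), np.float64(-19.007674367164253))
jar 23
stamp 22
cutter 23
phone 15
tub 23
```

View pics/side9f.png

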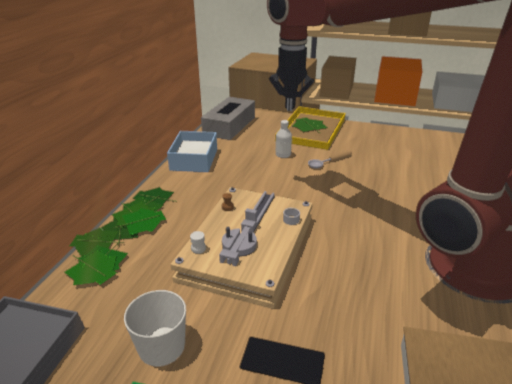

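The bar is home, the bystanders have not moved (only noise in the image difference), the glue is standing and the robot is clear. Handing in.

```bash
python3 -c "
from plant import manip
print(manip.job_done(), manip.state()['time'])"
```

```text
the job is handed in; nothing more can be done
the job is handed in; nothing more can be done
```

The press is locked: I turned the disc by a pin until its slot lined up, slid the bar through it into the keeper until it stopped, and handed the job in. The last time I read before handing in was 12.9 s.

- **Disc:** My first push was straight along the bar's line. It jammed by friction at about 21 N after turning the disc about 11°. I backed off, turned the fingers and pushed along the arc, which finished the turn. The top view then showed the slot in line within about 1°.
- **Bar:** It slid with about 3 N at the tab. It then stopped hard at about 15 N, with the fingers 1 mm past where I expected the stop.
- **Last checks:**
  - Both views show the nose in the keeper and the tab against the strap. The side view put the tab at y -19 mm against the nominal -16 mm, which is within that camera's 2–4 mm bias.
  - The jar, stamp, cutter, phone and tub are unchanged in the top view. By eye in the side view, the glue and spoon are also where they were.
  - The gripper is in the air about 18 cm behind the press, and the measured contact force is only at noise level.

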